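# Pinwheel carton layer in the paint mixing room

### The arm

A 6-joint arm with a two-finger parallel gripper is mounted at the origin on the work surface. World frame = base frame: x ahead of the robot, y to its left, z up, the work surface at z = 0. Lengths are in m, angles in rad, forces in N, time in s.
With the tool pointing down it reaches from about 0.35 to 0.775 m from the base axis. Payload 5.5 kg.
Tool frame: the origin (TCP) lies between the finger pads; the fingertips stand 19 mm ahead of it and the grasp point (between the pads) is the TCP; z points along the fingers, x is the direction in which the jaws open and shut, and the axes are right-handed (so a half turn about z gives the same grasp; the last joint's range is limited). The gripper opens to 85 mm and grips with 20 to 120 N. Pads are 22 mm wide; open, the fingers measure 114 mm over their backs; the gripper's body (76 mm by 85 mm) begins 54 mm behind the grasp point. The pads swing forward as they close: fully open they stand 13 mm farther back than shut.
Start: joints at [1.136, 0.313, 0.046, 1.304, 0, 1.431], TCP at [0.167, 0.55, 0.25] pointing down, gripper open.
Joint ranges: [-2.76, 2.76], [-0.86, 1.69], [-1.03, 1.26], [-2.2, 2.34], [-1.47, 1.5], [-3.14, 3.14]. Speed limits (rad/s): [2.57, 2.57, 3.14, 3.14, 3.14, 3.14].

### API

Orientations are given as a unit quaternion [w, x, y, z].
In Python, from workcell import env gives the robot as it stands. The module is installed in compiled form; this text tells all that it offers.
- The arm moves only by the tool carry_out, never from a script. Its argument "steps" is a list of rows, each a list of 7 numbers: the gripper command: -1 is shut, 1 is fully open, values between are in proportion, then the shift along the tool's x, y, z in m, then the turn, a rotation vector about the tool's x, y, z in rad. A call has 1 to 20 rows; each row shifts and turns the commanded pose from where the row before left it, along the tool's axes as they then stand; what a row does not reach is not made up. A row lasts 1/8 s, in which the tool goes at most 62.5 mm and 10.7 degrees, less where a joint would pass 70% of its speed; a pose out of reach is approached as far as the arm can. A call with a gripper value outside its range is refused whole. The fingers move at their own pace and stop on an object; "grip_force" is the grip in N (left out, the last holds). Time passes only in rows, so rows that do not move let the fingers close. It gives the time, the measured TCP pose, the force and the opening at its end, in the units of the state.
- env.get_state(): the state, without advancing time (a new reading comes with each control period).
- env.read_camera(name): name is "scene" or "top" or "wrist"; returns a dict with "color" (384x512x3 uint8, red, green, blue), "K" (3x3 intrinsics, pixels), "R" (3x3) and "t" (3): a world point X has camera coordinates R X + t. Camera axes: x right, y down, z forward; pixel columns grow to the right and rows downward; lengths in m; the calibration is good to about 2 mm. A picture is of the moment at which its call begins. There is no depth.
- env.hand_in(): hands the job in, once; it reports no verdict.
The state is a dict: "clock": time; "joint_pos": joint angles; "qvel": joint speeds; "tau": joint torques, N m; "tcp_pos": TCP position; "orientation": TCP orientation; "wrist_force": force on the tool from outside, world axes, zero at the start; "ft_torque": the same for the moment, N m; "finger_gap": finger opening in m.
Only numpy, scipy, OpenCV 4.12 (cv2) and the standard library are available. Lean on these libraries where they do the work, as an engineer would, in place of code of your own. Each camera call takes 0.05 s, during which the arm holds its last target. There are 200 camera calls.

### The job

Take the three cartons off the sloped rack and lay them flat on the plywood slab, so that with the carton already lying there they make a one-layer pinwheel: each carton's end against the side of the next, a square opening left in the middle, the outside about flush with the slab's edges. Set each carton down gently, without dropping it or letting it topple flat; leave the carton already on the slab in its place, and do not disturb the tin, tape roll and pot.

Things in the scene. Friction and masses are not known exactly. Their poses are not given: they have to be found in the camera images.
- slab: Fixed square plywood slab, 174 x 174 mm, top 24 mm above the bench, any yaw. Origin under its centre, x and y along its edges, z up. The pinwheel is 170 mm square with 5 mm gaps and a 60 mm square opening in the middle (a finger fits beside a carton only along the half of its inner side at the opening). The carton already laid belongs at (-30, 57.5) mm in this frame, long side along x
- place1 (a point): Point on the slab where the centre of a lying carton belongs (45 mm above the bench), long side along the slab's y; at (57.5, 30) mm in the slab's frame; axes as the slab's
- place2 (a point): The same for a carton with its long side along the slab's x; at (30, -57.5) mm in the slab's frame
- place3 (a point): The same for a carton with its long side along the slab's y; at (-57.5, -30) mm in the slab's frame
- laid: Brown cardboard carton already lying on the slab, 110 x 55 x 42 mm (along its x, y, z), about 0.22 kg; origin at its centre
- carton1: Closed brown cardboard carton with a pale tape strip and a plain label, 110 x 55 x 42 mm (along its x, y, z), about 0.22 kg; origin at its centre. At the start on the rack: its x points up the slope, y across the rack, z square off the board. The three are alike; any may go to any free place, either end first
- carton2: Closed brown cardboard carton with a pale tape strip and a plain label, 110 x 55 x 42 mm (along its x, y, z), about 0.22 kg; origin at its centre. At the start on the rack: its x points up the slope, y across the rack, z square off the board. The three are alike; any may go to any free place, either end first
- carton3: Closed brown cardboard carton with a pale tape strip and a plain label, 110 x 55 x 42 mm (along its x, y, z), about 0.22 kg; origin at its centre. At the start on the rack: its x points up the slope, y across the rack, z square off the board. The three are alike; any may go to any free place, either end first
- rack: Fixed grey sloped rack, board 140 mm deep and 244 mm wide, dipping 30 degrees towards its front (-x) with a lip 16 mm high and 6 mm thick at the low edge; no side walls. Origin at bench level under its centre, x to the back, y across; the board's middle is 65 mm up. The three cartons lie side by side on it, about 30 mm apart, lower ends on the lip
- tin: Bystander: closed metal tin, 84 mm across, about 100 mm high; origin under its centre
- tape: Bystander: masking tape roll lying flat, 96 mm across, 25 mm high; origin under its centre
- pot: Bystander: white plastic mixing pot, 80 mm across, 70 mm high; origin under its centre
Not all that is in view belongs to the job. What is shaped like the carton2 but pink or red is not meant.

How it is judged:
By the outcome, as a careful person would: the job done as asked, in the order asked, and still so for the second after the job is handed in, with the robot touching nothing.
It also fails if it takes over 72 s, if anything falls off the work surface, if the arm or the gripper's body presses on something with over 40 N, if the wrist force passes 120 N, or if a joint passes its speed limit or range.

## Working session

There is one attempt and no reset: what is moved stays moved. The work goes in short steps, Python scripts to look and compute and a tool call to move; the robot and the scene stay as the last step left them, time stands still between calls to the robot, and variables do not carry over. Pictures are saved under pics/ and viewed, about 8 in all and at most 12, crops included, and the job is handed in when it is done.

Besides the shell and the picture viewer there is one more tool, called after "Call:" as name([rows], argument=value, ...), one row to a line, values as JSON. carry_out: Moves the arm, as the interface text tells. Its arguments: {"type":"object","properties":{"steps":{"type":"array","items":{"type":"array","items":{"type":"number"}}},"grip_force":{"type":"number"}},"required":["steps"]}

```bash
mkdir -p pics; cat > h.py <<'E'
import numpy as np, cv2
from workcell import env
from scipy.spatial.transform import Rotation as Ro
def shot(name,out):
    c=env.read_camera(name); np.savez('pics/'+out+'.npz',**{k:np.array(c[k]) for k in('color','K','R','t')})
    cv2.imwrite('pics/'+out+'.png',c['color'][:,:,::-1]); return c
def load(out): return dict(np.load('pics/'+out+'.npz'))
def ray(c,uv):
    uv=np.atleast_2d(np.array(uv,float)); d=np.linalg.solve(c['K'],np.c_[uv,np.ones(len(uv))].T)
    return -c['R'].T@c['t'].ravel(), (c['R'].T@d).T
def onplane(c,uv,z):
    o,d=ray(c,uv); return o+d*((z-o[2])/d[:,2])[:,None]
def proj(c,X):
    p=(c['K']@(c['R']@np.atleast_2d(X).T+c['t'].reshape(3,1))).T; return p[:,:2]/p[:,2:]
E
python3 - <<'E'
from h import *
a=shot('scene','s0');b=shot('top','t0')
for c in(a,b): print(ray(c,[256,192]))
print(env.get_state())
E
```

```text
(array([ 1.12843349, -0.31577527,  0.69036089]), array([[-0.66678526,  0.28212628, -0.68981968]]))
(array([ 0.36470733, -0.05036629,  1.29180467]), array([[ 0.15101168, -0.02602678, -0.98825727]]))
{'clock': 0.1, 'joint_pos': array([ 1.13644501e+00,  3.13932636e-01,  4.50614253e-02,  1.30361897e+00,
       -1.68966301e-05,  1.43117388e+00]), 'qvel': array([-6.27999485e-04, -2.65936845e-03,  3.95802497e-03, -6.33133931e-05,
        1.07635281e-03,  7.60444659e-04]), 'tau': array([ 3.29310373e-03, -4.81725168e+01,  2.99244100e+01,  1.26551336e-02,
       -8.41065321e-05, -1.48243593e-06]), 'tcp_pos': array([0.16686225, 0.54978872, 0.24948111]), 'orientation': array([ 4.12276833e-04,  8.03268162e-01,  5.95616943e-01, -7.39852497e-04]), 'wrist_force': array([ 0.30545959,  0.26856312, -0.43319815]), 'ft_torque': array([-0.04461361, -0.01449636,  0.00713642]), 'finger_gap': 0.08572570642190631}
```

View pics/s0.png

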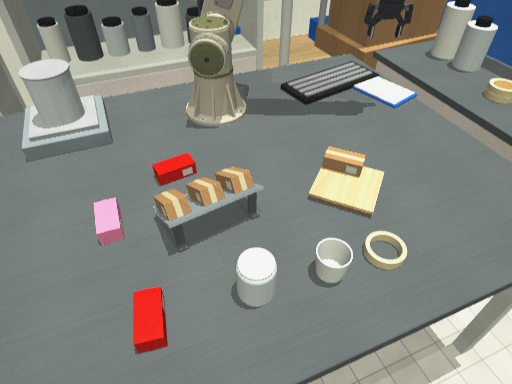

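View pics/t0.png

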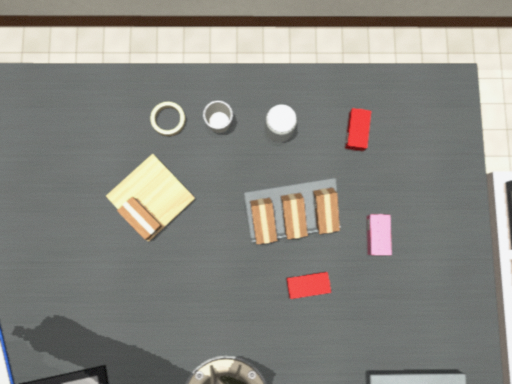

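The wanted cartons are the brown ones in the top view, at (263,221), (294,216) and (327,211). The lookalikes are red at (359,130) and (309,286) and pink at (380,235). The laid carton is at (139,217), on the slab at (151,197). The tin is at (281,121), the pot at (218,117) and the tape at (168,118).

```bash
python3 - <<'E'
from h import *
c=load('t0'); hsv=cv2.cvtColor(c['color'],cv2.COLOR_RGB2HSV)
for p in [(160,180),(263,221),(257,221),(139,217),(130,215),(250,200),(278,195)]: print(p,hsv[p[1],p[0]])
m=((hsv[...,0]>8)&(hsv[...,0]<32)&(hsv[...,1]>50)&(hsv[...,2]>80)).astype(np.uint8); m[:140]=0; m[260:]=0
n,l,s,ce=cv2.connectedComponentsWithStats(m)
for i in range(1,n):
    if s[i,4]>100:
        r=cv2.minAreaRect(np.argwhere(l==i)[:,::-1].astype(np.float32)); print(s[i],r,cv2.boxPoints(r).round(1).tolist())
im=c['color'][140:260,90:350,::-1]; cv2.imwrite('pics/crop0.png',cv2.resize(im,None,fx=3,fy=3,interpolation=cv2.INTER_CUBIC))
E
```

```text
(160, 180) [ 28  55 245]
(263, 221) [ 23  50 245]
(257, 221) [ 15 118 205]
(139, 217) [ 30   8 244]
(130, 215) [ 15 103 227]
(250, 200) [ 23  15 157]
(278, 195) [ 84   7 173]
[ 106  154   89   88 2786] ((149.44384765625, 197.51644897460938), (63.543663024902344, 66.00375366210938), 47.121097564697266) [[103.5999984741211, 196.6999969482422], [152.0, 151.8000030517578], [195.1999969482422, 198.3000030517578], [146.89999389648438, 243.3000030517578]]
[314 188  26  47 946] ((326.67645263671875, 210.79409790039062), (45.250938415527344, 23.315736770629883), 85.60128784179688) [[313.29998779296875, 189.10000610351562], [336.6000061035156, 187.3000030517578], [340.0, 232.5], [316.79998779296875, 234.1999969482422]]
[281 193  27  47 920] ((294.21954345703125, 215.9755859375), (45.05606460571289, 22.528032302856445), 83.6598129272461) [[280.5, 194.8000030517578], [302.8999938964844, 192.3000030517578], [307.8999938964844, 237.10000610351562], [285.5, 239.60000610351562]]
[250 198  28  47 903] ((263.6299743652344, 220.9099884033203), (44.689151763916016, 21.920310974121094), 81.8698959350586) [[249.60000610351562, 200.3000030517578], [271.29998779296875, 197.1999969482422], [277.6000061035156, 241.5], [255.89999389648438, 244.60000610351562]]
```

View pics/crop0.png

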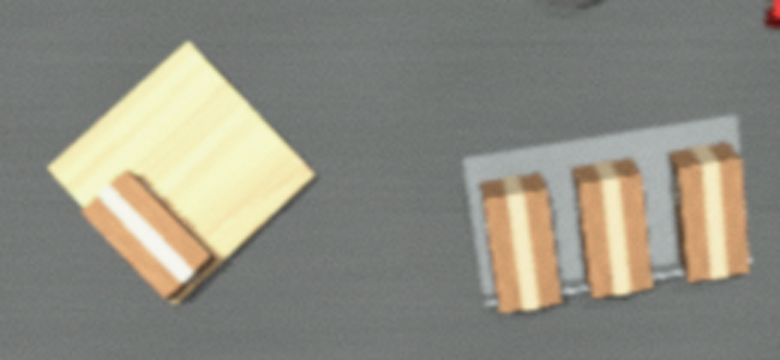

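The crop shows three brown, taped cartons on the rack. The slab corners are left (48,168), top (188,42) and right (314,174), and the rack's back corners are (465,158) and (738,117). The choice of cartons is confirmed.

```bash
python3 - <<'E'
from h import *
c=load('t0'); f=lambda p:np.array(p)/3+[90,140]-.33
S=onplane(c,f([(48,168),(188,42),(314,174)]),.024); print('slab',S.round(4),np.linalg.norm(np.diff(S,axis=0),axis=1),'ctr',(S[0]+S[2])/2)
d=S[0]-S[1]; d2=S[1]-S[2]; print('yaw',np.degrees(np.arctan2(d2[1],d2[0])),np.degrees(np.arctan2(d[1],d[0]))-90)
B=onplane(c,f([(465,158),(738,117)]),.100); print('rack back',B,np.linalg.norm(B[0]-B[1]))
v=B[0]-B[1]; yaw=np.arctan2(v[1],v[0])-np.pi/2; x=np.array([np.cos(yaw),np.sin(yaw),0]); 
o=B.mean(0)-x*.07*np.cos(np.pi/6); o[2]=0; print('rack',o,np.degrees(yaw))
s,k=.5,np.cos(np.pi/6); u=x*k+[0,0,s]; n=-x*s+[0,0,k]
# tape-line intersections: top-face back corners/front corners
P={1:[(513,182),(529,311)],2:[(606,166),(626,296)],3:[(706,150),(717,280)]}
O,D=ray(c,f([q for a in P.values() for q in a])); p0=o+[0,0,.065]+n*.042
X=O+D*((p0-O)@n/(D@n))[:,None]
print('tape ends (rack x-slope,y)',[( round((q-p0)@u,4), round((q-p0)@np.cross([0,0,1],x),4)) for q in X])
E
```

```text
slab [[0.5499 0.332  0.024 ]
 [0.6684 0.2063 0.024 ]
 [0.5432 0.0873 0.024 ]] [0.17274728 0.17273181] ctr [0.54656423 0.20964565 0.024     ]
yaw 43.55519450398817 43.330493494392215
rack back [[ 0.54605391 -0.05211836  0.1       ]
 [ 0.58147995 -0.29196858  0.1       ]] 0.24245233466527116
rack [ 0.50379577 -0.18090125  0.        ] 8.401879589270996
tape ends (rack x-slope,y) [(np.float64(0.0584), np.float64(0.0848)), (np.float64(-0.0657), np.float64(0.0853)), (np.float64(0.0602), np.float64(0.0046)), (np.float64(-0.0657), np.float64(-0.0016)), (np.float64(0.061), np.float64(-0.0819)), (np.float64(-0.0638), np.float64(-0.0836))]
```

```bash
cat >> h.py <<'E'
def cur():
    s=env.get_state(); q=s['orientation']; return s['tcp_pos'],Ro.from_quat(np.r_[q[1:],q[0]]).as_matrix(),s
def frame(z,x):
    z=np.array(z,float)/np.linalg.norm(z); x=np.array(x,float); x=x-z*(x@z); x/=np.linalg.norm(x); return np.c_[x,np.cross(z,x),z]
def yawx(deg): return frame([0,0,-1],[np.cos(np.radians(deg)),np.sin(np.radians(deg)),0])
def plan(p0,R0,p,R,tag=''):
    r=Ro.from_matrix(R0.T@R).as_rotvec(); d=np.array(p)-p0
    print(tag,'shift before(mm)',(R0.T@d*1e3).round(1),'| turn(rad)',r.round(4),'deg',np.degrees(np.linalg.norm(r)).round(1),'| shift after(mm)',(R.T@d*1e3).round(1))
E
python3 - <<'E'
from h import *
p,R,s=cur(); c=shot('wrist','w0'); o,d=ray(c,[256,192])
print('cam in tool',R.T@(o-p),'axis',R.T@d[0],'right',R.T@c['R'][0],c['K'])
T=yawx(43.4); plan(p,R,[.50,.17,.30],T); plan(p,R,[.50,.17,.30],yawx(133.4))
E
```

```text
cam in tool [-0.00041909 -0.07410318 -0.12398165] axis [-0.001222    0.32268904  0.94706824] right [ 9.99999855e-01  1.19219513e-04 -5.26036949e-04] [[279.45659043   0.         256.46996946]
 [  0.         279.45659043 182.87955656]
 [  0.           0.           1.        ]]
 shift before(mm) [-266.7  429.1  -50.2] | turn(rad) [2.000e-04 1.700e-03 5.186e-01] deg 29.7 | shift after(mm) [-18.9 504.8 -50.5]
 shift before(mm) [-266.7  429.1  -50.2] | turn(rad) [-0.0011  0.0014 -1.0522] deg 60.3 | shift after(mm) [-504.8  -18.9  -50.5]
```

```bash
python3 - <<'E'
from h import *
p,R,s=cur(); plan(p,R,[.53,.228,.17],yawx(43.4))
E
```

```text
shift before(mm) [-202.4  440.9   79.8] | turn(rad) [2.000e-04 1.400e-03 5.186e-01] deg 29.7 | shift after(mm) [ 42.6 483.3  79.6]
```

Call:
carry_out([
  [1,0,0,0,0,0,0.13],
  [1,0,0,0,0,0,0.13],
  [1,0,0,0,0,0,0.13],
  [1,0,0,0,0,0,0.1286],
  [1,0.0035,0.0403,0.0066,0,0,0],
  [1,0.0035,0.0403,0.0066,0,0,0],
  [1,0.0035,0.0403,0.0066,0,0,0],
  [1,0.0035,0.0403,0.0066,0,0,0],
  [1,0.0035,0.0403,0.0066,0,0,0],
  [1,0.0035,0.0403,0.0066,0,0,0],
  [1,0.0035,0.0403,0.0066,0,0,0],
  [1,0.0035,0.0403,0.0066,0,0,0],
  [1,0.0035,0.0403,0.0066,0,0,0],
  [1,0.0035,0.0403,0.0066,0,0,0],
  [1,0.0035,0.0403,0.0066,0,0,0],
  [1,0.0035,0.0403,0.0066,0,0,0],
  [1,0,0,0,0,0,0],
  [1,0,0,0,0,0,0],
])

```text
clock: 2.4
tcp_pos: [0.5293, 0.2277, 0.1707]
orientation: [-0.0, 0.929, 0.37, -0.001]
wrist_force: [-0.7, 0.2, -0.0]
finger_gap: 0.0855
```

```bash
python3 - <<'E'
from h import *
p,R,s=cur(); print(p,s['clock']); c=shot('wrist','w1')
E
```

```text
[0.52928984 0.22765358 0.17072465] 2.4
```

View pics/w1.png

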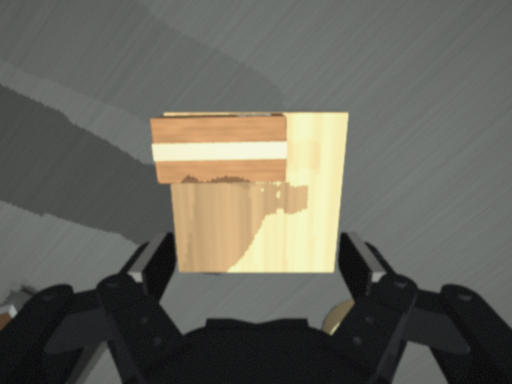

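The wrist view shows the slab corners at (348,112), (334,272) and (179,272). The laid carton's top spans about (152,118) to (287,182).

```bash
python3 - <<'E'
from h import *
c=load('w1'); hsv=cv2.cvtColor(c['color'],cv2.COLOR_RGB2HSV)
m=((hsv[...,1]>45)&(hsv[...,0]>5)&(hsv[...,0]<35)&(hsv[...,2]>60))
def fl(P): 
    vx,vy,x,y=cv2.fitLine(np.array(P,np.float32),cv2.DIST_HUBER,0,.01,.01).ravel(); return np.cross([x,y,1],[x+vx,y+vy,1])
def X(a,b): q=np.cross(a,b); return q[:2]/q[2]
rg=range
right=fl([(np.where(m[v,300:400])[0].max()+300+.5,v) for v in rg(125,225)])
top=fl([(u,np.where(m[95:150,u])[0].min()+95-.5) for u in rg(300,340)])
bot=fl([(u,np.where(m[240:300,u])[0].max()+240+.5) for u in rg(190,325)])
left=fl([(np.where(m[v,150:240])[0].min()+150-.5,v) for v in rg(195,232)])
px=[X(top,right),X(bot,right),X(bot,left),X(top,left)]; print(np.round(px,1))
S=onplane(c,px,.024); S_=S
print(S.round(4),np.linalg.norm(np.roll(S,-1,0)-S,axis=1).round(4)); ctr=S.mean(0)
d=(S[0]-S[3])+(S[1]-S[2]); e=(S[0]-S[1])+(S[3]-S[2]); yw=np.arctan2(d[1],d[0]); y2=np.arctan2(e[1],e[0])-np.pi/2
print('ctr',ctr,'yaw',np.degrees([yw,y2]))
# laid top z=.066 : brown+white mask
hue=(hsv[...,0]<20)&(hsv[...,1]>90)
L=fl([(np.where(hue[v,130:220])[0].min()+130-.5,v) for v in list(rg(124,138))+list(rg(166,178))])
Rr=fl([(np.where(hue[v,240:296])[0].max()+240+.5,v) for v in list(rg(124,138))+list(rg(166,178))])
Tt=fl([(u,np.where(hue[105:140,u])[0].min()+105-.5) for u in rg(165,270)])
w=(hsv[...,2]>200)&(hsv[...,1]<50)
cw=fl([(u,np.where(w[138:168,u])[0].mean()+138) for u in rg(165,275)])
Q=onplane(c,[X(L,cw),X(Rr,cw),X(L,Tt),X(Rr,Tt)],.066); print('laid tape ends',Q.round(4),np.linalg.norm(Q[0]-Q[1]))
y=(yw+y2)/2; M=np.array([[np.cos(y),np.sin(y)],[-np.sin(y),np.cos(y)]]); print('laid in slab mm',((Q-ctr)[:,:2]@M.T*1e3).round(1))
E
```

```text
[[349.  110.5]
 [334.  272.5]
 [177.6 272.5]
 [162.2 110.5]]
[[0.5491 0.3326 0.024 ]
 [0.6701 0.2047 0.024 ]
 [0.5427 0.0842 0.024 ]
 [0.4217 0.2122 0.024 ]] [0.176  0.1754 0.1762 0.1754]
ctr [0.54588394 0.20841252 0.024     ] yaw [43.39846312 43.39437575]
laid tape ends [[0.4458 0.1915 0.066 ]
 [0.524  0.2683 0.066 ]
 [0.4241 0.2141 0.066 ]
 [0.5053 0.2877 0.066 ]] 0.10955813434130582
laid in slab mm [[-84.3  56.5]
 [ 25.2  58.6]
 [-84.6  87.8]
 [ 25.   85.5]]
```

```bash
cat >> h.py <<'E'
SC=np.array([.5459,.2084,.024]); SY=43.4
def rackf(o=(.5038,-.1809,0),yaw=8.4):
    y=np.radians(yaw); x=np.array([np.cos(y),np.sin(y),0]); yy=np.cross([0,0,1],x)
    s,k=.5,np.cos(np.pi/6); return np.array(o)+[0,0,.065], x*k+np.array([0,0,s]), yy, -x*s+np.array([0,0,k])
E
python3 - <<'E'
from h import *
p,R,s=cur(); o,u,v,n=rackf(); t=o+u*.04+n*.13; print(t); plan(p,R,t,frame(-n,v))
E
```

```text
[ 0.4737667  -0.18533493  0.1975833 ]
 shift before(mm) [-324.4  262.2  -26.6] | turn(rad) [-0.4833  0.2511 -0.9368] deg 62.1 | shift after(mm) [-400.9  -86.4  -80.6]
```

Call:
carry_out([
  [0.5,-0.0295,0.0238,-0.0024,0,0,0],
  [0.5,-0.0295,0.0238,-0.0024,0,0,0],
  [0.5,-0.0295,0.0238,-0.0024,0,0,0],
  [0.5,-0.0295,0.0238,-0.0024,0,0,0],
  [0.5,-0.0295,0.0238,-0.0024,0,0,0],
  [0.5,-0.0295,0.0238,-0.0024,0,0,0],
  [0.5,-0.0295,0.0238,-0.0024,0,0,0],
  [0.5,-0.0295,0.0238,-0.0024,0,0,0],
  [0.5,-0.0295,0.0238,-0.0024,0,0,0],
  [0.5,-0.0295,0.0238,-0.0024,0,0,0],
  [0.5,-0.0294,0.0242,-0.0026,0,0,0],
  [0.5,0,0,0,-0.069,0.0359,-0.1338],
  [0.5,0,0,0,-0.069,0.0359,-0.1338],
  [0.5,0,0,0,-0.069,0.0359,-0.1338],
  [0.5,0,0,0,-0.069,0.0359,-0.1338],
  [0.5,0,0,0,-0.069,0.0359,-0.1338],
  [0.5,0,0,0,-0.069,0.0359,-0.1338],
  [0.5,0,0,0,-0.069,0.0359,-0.1338],
  [0.5,0,0,0,0,0,0],
  [0.5,0,0,0,0,0,0],
])

```text
clock: 4.95
tcp_pos: [0.4745, -0.1852, 0.1981]
orientation: [0.169, 0.632, 0.731, 0.196]
wrist_force: [-0.1, -1.7, -0.3]
finger_gap: 0.0642
```

```bash
python3 - <<'E'
from h import *
p,R,s=cur(); o,u,v,n=rackf(); print(p,s['clock'],s['finger_gap'],s['joint_pos'].round(2)); c=shot('wrist','w2'); plan(p,R,o+u*.04+n*.13,frame(-n,v))
E
```

```text
[ 0.47449829 -0.18524117  0.19809756] 4.95 0.06423158973058182 [-0.75 -0.07 -0.65  0.65  0.4  -0.83]
 shift before(mm) [ 0.  -0.9  0.1] | turn(rad) [ 0.0001  0.0006 -0.0018] deg 0.1 | shift after(mm) [ 0.  -0.9  0.1]
```

View pics/w2.png

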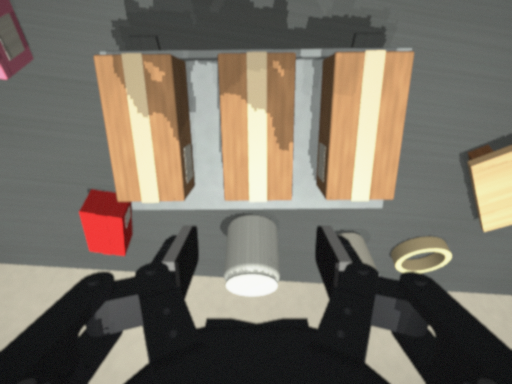

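The wrist view shows the three brown carton tops. Their tape lines run (134,54)-(149,201), (257,53)-(258,201) and (374,51)-(361,200), and the rack's back corners are at about (135,208) and (383,207).

```bash
python3 - <<'E'
from h import *
c=load('w2'); hsv=cv2.cvtColor(c['color'],cv2.COLOR_RGB2HSV); H,S,V=[hsv[...,i].astype(int) for i in range(3)]
o,u,v,n=rackf()
brown=(H<22)&(S>75)&(V>60); tape=(H>14)&(H<40)&(S>15)&(S<=95)&(V>110)
def on(px,h):
    O,D=ray(c,px); p0=o+n*h; X=O+D*((p0-O)@n/(D@n))[:,None]; X=X-o; return np.c_[X@u,X@v]*1e3
for nm,(a,b),(ua,ub) in(('L',(134,149),(90,190)),('M',(257,258),(205,310)),('R',(374,361),(320,420))):
    L=[];
    for r in range(75,190,3):
        cx=a+(b-a)*(r-54)/147; w=np.arange(int(cx)-25,int(cx)+26); t=(S[r,w]<(95 if V[r,w].min()>150 else 120))
        # tape: edges where saturation drops, around cx
        k=25; i=k
        while i>0 and t[i]: i-=1
        j=k
        while j<50 and t[j]: j+=1
        if 12<j-i<32: L.append((w[0]+(i+j)/2,r))
    f=cv2.fitLine(np.array(L,np.float32),cv2.DIST_HUBER,0,.01,.01).ravel()
    at=lambda r:(f[2]+f[0]/f[1]*(r-f[3]),r)
    col=int(at(54)[0])-20; fr=np.where(brown[30:90,col])[0].min()+30-.5
    col2=int(at(200)[0])-20; bk=np.where(brown[150:212,col2])[0].max()+150+.5
    e=[[np.where(brown[r,ua:ub])[0][k]+ua+(-.5,.5)[k] for k in(0,-1)] for r in(80,180)]
    print(nm,len(L),'rows',fr,bk,'tape ends s,v',on([at(fr),at(bk)],42).round(1).tolist(),'edges',on([(e[0][0],80),(e[0][1],80),(e[1][0],180),(e[1][1],180)],42).round(1).tolist())
print('back corners',on([(135,208.5),(384,207)],0).round(1))
E
```

```text
L 39 rows 54.5 207.5 tape ends s,v [[5653.7, 17151.1], [-16861.2, 16978.5]] edges [[2383.8, 22435.1], [2353.5, 9942.2], [-12248.1, 22269.3], [-12276.6, 11062.5]]
M 39 rows 53.5 199.5 tape ends s,v [[5738.2, 22.5], [-15538.4, -199.3]] edges [[2342.3, 5309.3], [2316.5, -5361.8], [-12291.7, 5147.0], [-12318.7, -5440.3]]
R 39 rows 51.5 198.5 tape ends s,v [[5949.7, -16238.4], [-15410.8, -16367.0]] edges [[2307.0, -9293.8], [2277.1, -21653.2], [-12329.8, -9800.4], [-12360.0, -21636.5]]
back corners [[  69.9 -119.3]
 [  69.   123.8]]
```

```bash
python3 - <<'E'
from h import *
c=load('w2'); hsv=cv2.cvtColor(c['color'],cv2.COLOR_RGB2HSV); H,S,V=[hsv[...,i].astype(int) for i in range(3)]
o,u,v,n=rackf(); brown=(H<22)&(S>75)&(V>60)
def on(px,h):
    O,D=ray(c,px); p0=o+n*h; X=O+D*((p0-O)@n/(D@n))[:,None]; X=X-o; return np.c_[X@u,X@v]*1e3
for nm,(a,b),(ua,ub) in(('L',(134,149),(90,190)),('M',(257,258),(205,310)),('R',(374,361),(320,420))):
    e=[[np.where(brown[r,ua:ub])[0][k]+ua+(-.5,.5)[k] for k in(0,-1)] for r in(80,180)]
    print(nm,'tape',on([(a,54),(b,200)],.042).round(1).tolist(),'edges',on([(e[0][0],80),(e[0][1],80),(e[1][0],180),(e[1][1],180)],.042).round(1).tolist())
E
```

```text
L tape [[-62.5, -85.4], [45.5, -87.4]] edges [[-45.6, -114.3], [-45.5, -50.9], [28.6, -113.5], [28.8, -56.6]]
M tape [[-62.3, 0.0], [45.7, 0.6]] edges [[-45.4, -27.4], [-45.3, 26.7], [28.8, -26.6], [29.0, 27.1]]
R tape [[-62.1, 81.3], [45.9, 83.8]] edges [[-45.2, 46.7], [-45.1, 109.4], [29.0, 49.2], [29.2, 109.3]]
```

Call:
carry_out([
  [0.6,0.0273,-0.0086,0,0,0,0],
  [0.6,0.0273,-0.0085,0,0,0,0],
  [0.6,0.0274,-0.0085,0,0,0,0],
  [0.6,0,0,0.025,0,0,0],
  [0.6,0,0,0.025,0,0,0],
  [0.6,0,0,0.02,0,0,0],
  [0.6,0,0,0.02,0,0,0],
  [0.6,0,0,0.014,0,0,0],
  [0.6,0,0,0,0,0,0],
  [0.6,0,0,0,0,0,0],
], grip_force=50)

```text
clock: 6.25
tcp_pos: [0.4922, -0.1, 0.0952]
orientation: [0.169, 0.631, 0.731, 0.196]
wrist_force: [0.2, 1.0, -0.1]
finger_gap: 0.0684
```

```bash
python3 - <<'E'
from h import *
p,R,s=cur(); o,u,v,n=rackf(); print(s['clock'],s['finger_gap'],s['wrist_force']); plan(p,R,o+u*.0153+v*.082+n*.026,frame(-n,v))
E
```

```text
6.25 0.06840056663696194 [ 0.20703242  1.03231628 -0.10955386]
 shift before(mm) [ 0.3 -0.1  0. ] | turn(rad) [ 0.0006  0.0001 -0.0004] deg 0.0 | shift after(mm) [ 0.3 -0.1  0. ]
```

Call:
carry_out([
  [-1,0,0,0,0,0,0],
  [-1,0,0,0,0,0,0],
  [-1,0,0,0,0,0,0],
  [-1,0,0,0,0,0,0],
  [-1,0,0,-0.006,0,0,0],
  [-1,0,0,-0.014,0,0,0],
  [-1,0,0,-0.02,0,0,0],
  [-1,0,0,-0.02,0,0,0],
  [-1,0,0,-0.02,0,0,0],
  [-1,0,0,-0.02,0,0,0],
  [-1,0,0,0,0,0,0],
], grip_force=50)

```text
clock: 7.62
tcp_pos: [0.4423, -0.1081, 0.1825]
orientation: [0.17, 0.632, 0.731, 0.196]
wrist_force: [0.3, -0.2, -1.6]
finger_gap: 0.0544
```

```bash
cat >> h.py <<'E'
def place(xy,h): 
    y=np.radians(SY); return SC+[np.cos(y)*xy[0]-np.sin(y)*xy[1],np.sin(y)*xy[0]+np.cos(y)*xy[1],h]
E
python3 - <<'E'
from h import *
p,R,s=cur(); print(s['clock'],s['finger_gap'],s['wrist_force'],p); c=shot('wrist','w3')
t=place([.0575,.006],.12); print(t); plan(p,R,t,yawx(43.4))
E
```

```text
7.625 0.05444255666646521 [ 0.34693897 -0.22666565 -1.56346777] [ 0.44231159 -0.10813843  0.18251003]
[0.58355552 0.25226698 0.144     ]
 shift before(mm) [336.4 146.8 129. ] | turn(rad) [ 0.485  -0.2499  0.9356] deg 62.1 | shift after(mm) [ 350.3 -164.8   38.5]
```

View pics/w3.png

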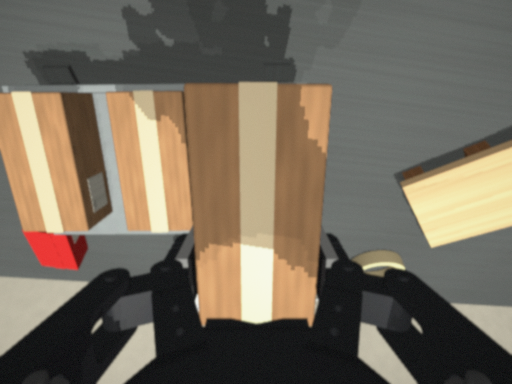

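Call:
carry_out([
  [-1,0,0,0,0.0693,-0.0357,0.1337],
  [-1,0,0,0,0.0693,-0.0357,0.1337],
  [-1,0,0,0,0.0693,-0.0357,0.1337],
  [-1,0,0,0,0.0693,-0.0357,0.1337],
  [-1,0,0,0,0.0693,-0.0357,0.1337],
  [-1,0,0,0,0.0693,-0.0357,0.1337],
  [-1,0,0,0,0.0692,-0.0357,0.1334],
  [-1,0.035,-0.0165,0.0038,0,0,0],
  [-1,0.035,-0.0165,0.0038,0,0,0],
  [-1,0.035,-0.0165,0.0038,0,0,0],
  [-1,0.035,-0.0165,0.0038,0,0,0],
  [-1,0.035,-0.0165,0.0038,0,0,0],
  [-1,0.035,-0.0165,0.0038,0,0,0],
  [-1,0.035,-0.0165,0.0038,0,0,0],
  [-1,0.035,-0.0165,0.0038,0,0,0],
  [-1,0.035,-0.0165,0.0038,0,0,0],
  [-1,0.035,-0.0165,0.0038,0,0,0],
  [-1,0,0,0,0,0,0],
  [-1,0,0,0,0,0,0],
])

```text
clock: 10.05
tcp_pos: [0.5821, 0.253, 0.1422]
orientation: [-0.001, 0.929, 0.371, -0.002]
wrist_force: [1.0, 0.2, -1.8]
finger_gap: 0.0547
```

```bash
python3 - <<'E'
from h import *
p,R,s=cur(); print(s['clock'],s['finger_gap'],s['wrist_force'],p)
plan(p,R,place([.0575,.006],.029),yawx(43.4))
c=shot('wrist','w4'); o,d=ray(c,[(258,84)]); 
g=cv2.cvtColor(c['color'],cv2.COLOR_RGB2GRAY).astype(int)
print('col225 rows',[(r,g[r,225]) for r in range(70,100,2)],[(r,g[r,225]) for r in range(312,330,2)])
for r in (84.5,): 
    o,d=ray(c,[(258,r)]); ot=R.T@(o-p); dt=R.T@d[0]; print('end in tool',ot+dt*((-.016-ot[2])/dt[2]))
E
```

```text
10.05 0.054741075174237784 [ 1.02221308  0.15227725 -1.79899371] [0.58207623 0.25295563 0.14220147]
 shift before(mm) [ 0.8  1.8 89.2] | turn(rad) [-0.0029  0.0023  0.0018] deg 0.2 | shift after(mm) [ 0.6  1.5 89.2]
col225 rows [(70, np.int64(116)), (72, np.int64(116)), (74, np.int64(113)), (76, np.int64(111)), (78, np.int64(111)), (80, np.int64(111)), (82, np.int64(113)), (84, np.int64(136)), (86, np.int64(161)), (88, np.int64(168)), (90, np.int64(169)), (92, np.int64(170)), (94, np.int64(166)), (96, np.int64(168)), (98, np.int64(169))] [(312, np.int64(120)), (314, np.int64(117)), (316, np.int64(112)), (318, np.int64(70)), (320, np.int64(26)), (322, np.int64(25)), (324, np.int64(24)), (326, np.int64(21)), (328, np.int64(17))]
end in tool [ 0.00044924 -0.07863009 -0.016     ]
```

Call:
carry_out([
  [-1,0.0006,0.0015,0.02,-0.0029,0.0023,0.0018],
  [-1,0,0,0.02,0,0,0],
  [-1,0,0,0.02,0,0,0],
  [-1,0,0,0.015,0,0,0],
  [-1,0,0,0.009,0,0,0],
  [-1,0,0,0.005,0,0,0],
  [-1,0,0,0,0,0,0],
  [-1,0,0,0,0,0,0],
])

```text
clock: 11.1
tcp_pos: [0.5849, 0.2527, 0.0555]
orientation: [-0.0, 0.929, 0.37, 0.002]
wrist_force: [0.5, -0.1, -2.3]
finger_gap: 0.0542
```

```bash
python3 - <<'E'
from h import *
p,R,s=cur(); print(s['clock'],s['finger_gap'],s['wrist_force'],s['ft_torque'],p)
plan(p,R,place([.0575,.006],.026),yawx(43.4))
E
```

```text
11.1 0.054199683470628986 [ 0.52679449 -0.13722417 -2.29989642] [-0.02306046 -0.05356049  0.03037779] [0.58486912 0.25274622 0.05549484]
 shift before(mm) [-1.3 -0.6  5.5] | turn(rad) [ 0.0012 -0.0035 -0.0004] deg 0.2 | shift after(mm) [-1.3 -0.6  5.5]
```

Call:
carry_out([
  [-1,-0.001,-0.0005,0.002,0,0,0],
  [-1,0,0,0.0015,0,0,0],
  [-1,0,0,0.001,0,0,0],
  [-1,0,0,0.001,0,0,0],
  [-1,0,0,0,0,0,0],
])

```text
clock: 11.72
tcp_pos: [0.5833, 0.2523, 0.0505]
orientation: [-0.0, 0.929, 0.37, 0.001]
wrist_force: [-2.9, -0.9, 6.3]
finger_gap: 0.0545
```

```bash
python3 - <<'E'
from h import *
for i in range(2):
    p,R,s=cur(); print(s['clock'],s['wrist_force'],s['ft_torque'],p)
    plan(p,R,place([.0575,.006],.026),yawx(43.4)); env.read_camera('wrist')
E
```

```text
11.725 [-2.91983034 -0.86348447  6.30507672] [-0.32207941  0.72605925  0.00420352] [0.58329132 0.2522602  0.0504805 ]
 shift before(mm) [0.2 0.2 0.5] | turn(rad) [ 0.0011 -0.0028 -0.0003] deg 0.2 | shift after(mm) [0.2 0.2 0.5]
11.775 [-2.53621842 -0.80549258  6.30172403] [-0.31011645  0.69756349 -0.01798424] [0.58327363 0.25226037 0.05045357]
 shift before(mm) [0.2 0.2 0.5] | turn(rad) [ 0.0011 -0.0028 -0.0004] deg 0.2 | shift after(mm) [0.2 0.2 0.5]
```

Call:
carry_out([
  [0.3,0,0,0,0,0,0],
  [0.5,0,0,0,0,0,0],
  [0.5,0,0,0,0,0,0],
  [0.5,0,0,-0.01,0,0,0],
  [0.5,0,0,-0.02,0,0,0],
  [0.5,0,0,-0.03,0,0,0],
  [0.5,0,0,-0.04,0,0,0],
  [0.5,0,0,-0.02,0,0,0],
  [0.5,0,0,0,0,0,0],
  [0.5,0,0,0,0,0,0],
])

```text
clock: 13.08
tcp_pos: [0.5826, 0.252, 0.1685]
orientation: [-0.0, 0.929, 0.37, 0.001]
wrist_force: [0.1, 0.1, 0.7]
finger_gap: 0.0643
```

```bash
python3 - <<'E'
from h import *
p,R,s=cur(); o,u,v,n=rackf(); print(s['clock'],s['finger_gap'],s['wrist_force'],p); shot('wrist','w5')
t=o-u*.0327+v*.0003+n*.11; print(t); plan(p,R,t,frame(-n,v))
E
```

```text
13.075 0.06428223334909407 [0.13444996 0.0514137  0.72176222] [0.58262375 0.25196263 0.16854592]
[ 0.42133096 -0.19277471  0.14391279]
 shift before(mm) [-422.7  212.5   24. ] | turn(rad) [-0.4814  0.25   -0.938 ] deg 62.1 | shift after(mm) [-416.4 -206.8  -90.9]
```

View pics/w5.png

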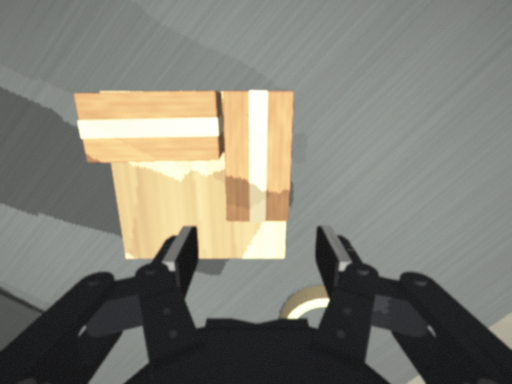

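Call:
carry_out([
  [0.6,-0.0325,0.0163,0,0,0,0],
  [0.6,-0.0325,0.0163,0,0,0,0],
  [0.6,-0.0325,0.0163,0,0,0,0],
  [0.6,-0.0325,0.0163,0,0,0,0],
  [0.6,-0.0325,0.0163,0,0,0,0],
  [0.6,-0.0325,0.0163,0,0,0,0],
  [0.6,-0.0325,0.0163,0,0,0,0],
  [0.6,-0.0325,0.0163,0,0,0,0],
  [0.6,-0.0325,0.0163,0,0,0,0],
  [0.6,-0.0325,0.0163,0,0,0,0],
  [0.6,-0.0325,0.0163,0,0,0,0],
  [0.6,-0.0325,0.0163,0,0,0,0],
  [0.6,-0.0325,0.0165,0,0,0,0],
  [0.6,0,0,0,-0.0688,0.0357,-0.134],
  [0.6,0,0,0,-0.0688,0.0357,-0.134],
  [0.6,0,0,0,-0.0688,0.0357,-0.134],
  [0.6,0,0,0,-0.0688,0.0357,-0.134],
  [0.6,0,0,0,-0.0688,0.0357,-0.134],
  [0.6,0,0,0,-0.0688,0.0357,-0.134],
  [0.6,0,0,0,-0.0688,0.0357,-0.134],
])

```text
clock: 15.62
tcp_pos: [0.4209, -0.1912, 0.1673]
orientation: [0.169, 0.629, 0.732, 0.197]
wrist_force: [-0.7, 1.2, -0.2]
finger_gap: 0.0682
```

Call:
carry_out([
  [0.6,0,0,0,0,0,0],
  [0.6,0,0,0,0,0,0],
])

```text
clock: 15.88
tcp_pos: [0.4214, -0.1922, 0.168]
orientation: [0.169, 0.632, 0.73, 0.196]
wrist_force: [0.2, -0.1, 0.3]
finger_gap: 0.0681
```

```bash
python3 - <<'E'
from h import *
p,R,s=cur(); o,u,v,n=rackf(); print(s['clock'],s['finger_gap'],p)
plan(p,R,o-u*.0327+v*.0003+n*.026,frame(-n,v))
# laid + placed check from w5, top plane .066
c=load('w5'); hsv=cv2.cvtColor(c['color'],cv2.COLOR_RGB2HSV); S=hsv[...,1].astype(int);V=hsv[...,2].astype(int)
X=onplane(c,[(258,91),(258,221),(148.5,128),(219,127),(225,200),(294,92)],.066)-SC
y=np.radians(SY); M=np.array([[np.cos(y),np.sin(y)],[-np.sin(y),np.cos(y)]]); print((X[:,:2]@M.T*1e3).round(1))
E
```

```text
15.875 0.06810312290194283 [ 0.42139578 -0.19216375  0.16795403]
 shift before(mm) [ -0.6 -12.1 104.7] | turn(rad) [-0.0004 -0.0001 -0.0029] deg 0.2 | shift after(mm) [ -0.6 -12.2 104.7]
[[ 57.8  85.3]
 [ 57.9 -23.9]
 [-29.6  57.3]
 [ 26.7  58. ]
 [ 29.4  -4.1]
 [ 85.6  84.6]]
```

Call:
carry_out([
  [0.6,-0.0006,-0.0121,0.025,0,0,-0.0029],
  [0.6,0,0,0.025,0,0,0],
  [0.6,0,0,0.025,0,0,0],
  [0.6,0,0,0.018,0,0,0],
  [0.6,0,0,0.0117,0,0,0],
  [0.6,0,0,0,0,0,0],
  [0.6,0,0,0,0,0,0],
  [-1,0,0,0,0,0,0],
  [-1,0,0,0,0,0,0],
  [-1,0,0,0,0,0,0],
  [-1,0,0,0,0,0,0],
  [-1,0,0,-0.006,0,0,0],
  [-1,0,0,-0.014,0,0,0],
  [-1,0,0,-0.02,0,0,0],
  [-1,0,0,-0.02,0,0,0],
  [-1,0,0,-0.02,0,0,0],
  [-1,0,0,-0.02,0,0,0],
  [-1,0,0,0,0,0,0],
  [-1,0,0,0,0,0,0],
], grip_force=50)

```text
clock: 18.25
tcp_pos: [0.4134, -0.1939, 0.1577]
orientation: [0.17, 0.63, 0.732, 0.196]
wrist_force: [0.1, -0.6, -2.2]
finger_gap: 0.054
```

```bash
python3 - <<'E'
from h import *
p,R,s=cur(); o,u,v,n=rackf(); print(s['clock'],s['finger_gap'],s['wrist_force'],p)
plan(p,R,o-u*.0327+v*.0003+n*.126,frame(-n,v),'lift err')
plan(p,R,place([.006,-.0575],.12),yawx(133.4),'pl2')
c=shot('wrist','w6'); g=cv2.cvtColor(c['color'],cv2.COLOR_RGB2GRAY).astype(int)
print([(r,int(g[r,225])) for r in range(110,260,4)])
E
```

```text
18.25 0.053973415188243286 [ 0.13313194 -0.58863378 -2.22987245] [ 0.41339646 -0.19388306  0.15773815]
lift err shift before(mm) [-0.1  0.  -0. ] | turn(rad) [0.0006 0.     0.0023] deg 0.1 | shift after(mm) [-0.1  0.  -0. ]
pl2 shift before(mm) [334.5 191.1 125.9] | turn(rad) [ 0.5074  0.1607 -0.5944] deg 45.7 | shift after(mm) [143.7 378.7  13.7]
[(110, 92), (114, 86), (118, 86), (122, 86), (126, 86), (130, 86), (134, 88), (138, 87), (142, 95), (146, 164), (150, 161), (154, 169), (158, 172), (162, 174), (166, 171), (170, 170), (174, 172), (178, 119), (182, 85), (186, 85), (190, 87), (194, 86), (198, 87), (202, 91), (206, 131), (210, 138), (214, 138), (218, 139), (222, 138), (226, 138), (230, 136), (234, 138), (238, 147), (242, 164), (246, 207), (250, 211), (254, 210), (258, 211)]
```

Call:
carry_out([
  [-1,0,0,0,0.1015,0.0321,-0.1189],
  [-1,0,0,0,0.1015,0.0321,-0.1189],
  [-1,0,0,0,0.1015,0.0321,-0.1189],
  [-1,0,0,0,0.1015,0.0321,-0.1189],
  [-1,0,0,0,0.1014,0.0323,-0.1188],
  [-1,0.012,0.0315,0.001,0,0,0],
  [-1,0.012,0.0315,0.001,0,0,0],
  [-1,0.012,0.0315,0.001,0,0,0],
  [-1,0.012,0.0315,0.001,0,0,0],
  [-1,0.012,0.0315,0.001,0,0,0],
  [-1,0.012,0.0315,0.001,0,0,0],
  [-1,0.012,0.0315,0.001,0,0,0],
  [-1,0.012,0.0315,0.001,0,0,0],
  [-1,0.012,0.0315,0.001,0,0,0],
  [-1,0.012,0.0315,0.001,0,0,0],
  [-1,0.012,0.0315,0.001,0,0,0],
  [-1,0.012,0.0322,0.001,0,0,0],
  [-1,0,0,0,0,0,0],
  [-1,0,0,0,0,0,0],
  [-1,0,0,0,0,0,0],
])

```text
clock: 20.8
tcp_pos: [0.5892, 0.1703, 0.1458]
orientation: [-0.0, 0.396, 0.918, -0.0]
wrist_force: [-0.3, -0.7, -1.7]
finger_gap: 0.0543
```

```bash
python3 - <<'E'
from h import *
p,R,s=cur(); print(s['clock'],s['finger_gap'],s['wrist_force'],p)
plan(p,R,place([.006,-.0575],.032),yawx(133.4),'pl2')
c=shot('wrist','w7'); g=cv2.cvtColor(c['color'],cv2.COLOR_RGB2GRAY).astype(int)
print([(r,int(g[r,225])) for r in range(134,156,2)],[(r,int(g[r,258])) for r in range(134,156,2)])
for r in (144.5,): 
    o,d=ray(c,[(258,r)]); ot=R.T@(o-p); dt=R.T@d[0]; print('end in tool',ot+dt*((-.016-ot[2])/dt[2]))
E
```

```text
20.8 0.05427233629612872 [-0.27295182 -0.65482763 -1.66225126] [0.58920722 0.17025421 0.14580794]
pl2 shift before(mm) [-0.   0.8 89.8] | turn(rad) [-0.0007 -0.     -0.0002] deg 0.0 | shift after(mm) [-0.   0.7 89.8]
[(134, 198), (136, 195), (138, 194), (140, 197), (142, 197), (144, 199), (146, 200), (148, 200), (150, 198), (152, 196), (154, 196)] [(134, 191), (136, 181), (138, 177), (140, 178), (142, 179), (144, 181), (146, 184), (148, 184), (150, 181), (152, 182), (154, 182)]
end in tool [ 7.96627077e-06 -5.73788871e-02 -1.60000000e-02]
```

```bash
python3 - <<'E'
from h import *
p,R,s=cur(); c=load('w7')
for y in(-.029,-.031,-.033): print(y,proj(c,p+R@np.array([-.015,y,-.016])))
hsv=cv2.cvtColor(c['color'],cv2.COLOR_RGB2HSV); print([(r,hsv[r,230].tolist()) for r in range(194,214)])
E
```

```text
-0.029 [[221.52838219 212.52893829]]
-0.031 [[221.35296666 208.06325955]]
-0.033 [[221.17577113 203.552266  ]]
[(194, [16, 119, 90]), (195, [15, 118, 91]), (196, [14, 122, 92]), (197, [15, 123, 91]), (198, [15, 120, 91]), (199, [15, 127, 90]), (200, [15, 125, 90]), (201, [16, 122, 90]), (202, [16, 120, 91]), (203, [14, 126, 97]), (204, [15, 122, 115]), (205, [15, 122, 127]), (206, [15, 124, 136]), (207, [15, 124, 140]), (208, [15, 120, 144]), (209, [15, 118, 143]), (210, [15, 122, 142]), (211, [14, 121, 143]), (212, [14, 122, 144]), (213, [15, 119, 143])]
```

Call:
carry_out([
  [-1,0,0.0018,0.02,0,0,0],
  [-1,0,0,0.02,0,0,0],
  [-1,0,0,0.02,0,0,0],
  [-1,0,0,0.015,0,0,0],
  [-1,0,0,0.009,0,0,0],
  [-1,0,0,0.005,0,0,0],
  [-1,0,0,0,0,0,0],
  [-1,0,0,0,0,0,0],
])

```text
clock: 21.85
tcp_pos: [0.5916, 0.1722, 0.058]
orientation: [0.001, 0.395, 0.919, 0.0]
wrist_force: [0.1, 0.6, -2.0]
finger_gap: 0.0541
```

```bash
python3 - <<'E'
from h import *
p,R,s=cur(); print(s['clock'],s['finger_gap'],s['wrist_force'],s['ft_torque'],p)
plan(p,R,place([.007,-.0575],.026),yawx(133.4))
E
```

```text
21.85 0.05411761360884535 [ 0.08895912  0.61320677 -1.9826522 ] [0.01605959 0.04659271 0.09086224] [0.59155149 0.1722424  0.05796991]
 shift before(mm) [ 0.1 -1.3  8. ] | turn(rad) [0.0012 0.0011 0.0006] deg 0.1 | shift after(mm) [ 0.1 -1.3  8. ]
```

Call:
carry_out([
  [-1,0,-0.001,0.0025,0,0,0],
  [-1,0,0,0.002,0,0,0],
  [-1,0,0,0.0015,0,0,0],
  [-1,0,0,0.001,0,0,0],
  [-1,0,0,0.0005,0,0,0],
  [-1,0,0,0,0,0,0],
])

```text
clock: 22.6
tcp_pos: [0.5903, 0.1714, 0.0512]
orientation: [0.001, 0.395, 0.919, 0.0]
wrist_force: [-4.4, -0.3, 7.9]
finger_gap: 0.0542
```

```bash
python3 - <<'E'
from h import *
p,R,s=cur(); print(s['clock'],s['finger_gap'],s['wrist_force'],s['ft_torque'],p)
plan(p,R,place([.007,-.0575],.026),yawx(133.4))
E
```

```text
22.6 0.05423007677665601 [-4.35513447 -0.340763    7.94559799] [-0.21550049  0.63407647 -0.02057085] [0.59025154 0.17142763 0.05115178]
 shift before(mm) [-0.2  0.2  1.2] | turn(rad) [0.0006 0.001  0.0005] deg 0.1 | shift after(mm) [-0.2  0.2  1.2]
```

Call:
carry_out([
  [0.3,0,0,0,0,0,0],
  [0.5,0,0,0,0,0,0],
  [0.5,0,0,0,0,0,0],
  [0.5,0,0,-0.01,0,0,0],
  [0.5,0,0,-0.02,0,0,0],
  [0.5,0,0,-0.03,0,0,0],
  [0.5,0,0,-0.04,0,0,0],
  [0.5,0,0,-0.02,0,0,0],
  [0.5,0,0,0,0,0,0],
  [0.5,0,0,0,0,0,0],
])

```text
clock: 23.85
tcp_pos: [0.5898, 0.1714, 0.1691]
orientation: [-0.0, 0.395, 0.919, -0.0]
wrist_force: [-0.2, 1.1, -0.6]
finger_gap: 0.0642
```

```bash
python3 - <<'E'
from h import *
p,R,s=cur(); o,u,v,n=rackf(); print(s['clock'],s['finger_gap'],s['wrist_force'],p); shot('wrist','w8')
t=o-u*.0327-v*.0865+n*.13; print(t); plan(p,R,t,frame(-n,v))
E
```

```text
23.85 0.06421973349409528 [-0.21053564  1.05511058 -0.63769184] [0.58982467 0.17136231 0.16909091]
[ 0.42411825 -0.28010438  0.1612333 ]
 shift before(mm) [-214.  -430.7    8.1] | turn(rad) [-0.5076 -0.1599  0.5971] deg 45.8 | shift after(mm) [-422.4 -203.  -108.1]
```

View pics/w8.png

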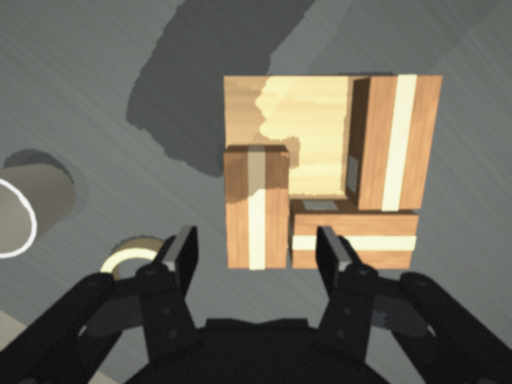

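Call:
carry_out([
  [0.6,-0.0165,-0.0331,0,0,0,0],
  [0.6,-0.0165,-0.0331,0,0,0,0],
  [0.6,-0.0165,-0.0331,0,0,0,0],
  [0.6,-0.0165,-0.0331,0,0,0,0],
  [0.6,-0.0165,-0.0331,0,0,0,0],
  [0.6,-0.0165,-0.0331,0,0,0,0],
  [0.6,-0.0165,-0.0331,0,0,0,0],
  [0.6,-0.0165,-0.0331,0,0,0,0],
  [0.6,-0.0165,-0.0331,0,0,0,0],
  [0.6,-0.0165,-0.0331,0,0,0,0],
  [0.6,-0.0165,-0.0331,0,0,0,0],
  [0.6,-0.0165,-0.0331,0,0,0,0],
  [0.6,-0.016,-0.0335,0,0,0,0],
  [0.6,0,0,0,-0.1015,-0.032,0.1194],
  [0.6,0,0,0,-0.1015,-0.032,0.1194],
  [0.6,0,0,0,-0.1015,-0.032,0.1194],
  [0.6,0,0,0,-0.1015,-0.032,0.1194],
  [0.6,0,0,0,-0.1015,-0.032,0.1194],
  [0.6,0,0,0,0,0,0],
  [0.6,0,0,0,0,0,0],
])

```text
clock: 26.4
tcp_pos: [0.4246, -0.2802, 0.1696]
orientation: [0.169, 0.631, 0.732, 0.196]
wrist_force: [0.2, -0.0, -0.1]
finger_gap: 0.0682
```

```bash
python3 - <<'E'
from h import *
p,R,s=cur(); o,u,v,n=rackf(); print(s['clock'],s['finger_gap'],p)
plan(p,R,o-u*.0327-v*.0865+n*.026,frame(-n,v))
c=load('w8'); X=onplane(c,[(257,147),(258,268.5),(227,260),(286.5,260),(405,75),(392,210)],.066)-SC
y=np.radians(SY); M=np.array([[np.cos(y),np.sin(y)],[-np.sin(y),np.cos(y)]]); print((X[:,:2]@M.T*1e3).round(1))
E
```

```text
26.4 0.06819553525079704 [ 0.42461129 -0.28018082  0.16964215]
 shift before(mm) [ 1.00e-01 -4.50e+00  1.11e+02] | turn(rad) [-0.0007 -0.0005  0.0018] deg 0.1 | shift after(mm) [ 1.00e-01 -4.60e+00  1.11e+02]
[[-29.6 -57. ]
 [ 85.  -56. ]
 [ 75.9 -84.8]
 [ 75.9 -29.6]
 [-84.7  55.5]
 [ 25.9  61.3]]
```

Call:
carry_out([
  [0.6,0,-0.0045,0.025,0,0,0.0018],
  [0.6,0,0,0.025,0,0,0],
  [0.6,0,0,0.025,0,0,0],
  [0.6,0,0,0.022,0,0,0],
  [0.6,0,0,0.014,0,0,0],
  [0.6,0,0,0,0,0,0],
  [0.6,0,0,0,0,0,0],
  [-1,0,0,0,0,0,0],
  [-1,0,0,0,0,0,0],
  [-1,0,0,0,0,0,0],
  [-1,0,0,0,0,0,0],
  [-1,0,0,-0.006,0,0,0],
  [-1,0,0,-0.014,0,0,0],
  [-1,0,0,-0.02,0,0,0],
  [-1,0,0,-0.02,0,0,0],
  [-1,0,0,-0.02,0,0,0],
  [-1,0,0,-0.02,0,0,0],
  [-1,0,0,0,0,0,0],
  [-1,0,0,0,0,0,0],
], grip_force=50)

```text
clock: 28.78
tcp_pos: [0.4259, -0.2795, 0.1573]
orientation: [0.169, 0.632, 0.731, 0.196]
wrist_force: [0.2, 0.1, -1.9]
finger_gap: 0.0545
```

```bash
python3 - <<'E'
from h import *
p,R,s=cur(); o,u,v,n=rackf(); print(s['clock'],s['finger_gap'],s['wrist_force'],p)
plan(p,R,o-u*.0327-v*.0865+n*.126,frame(-n,v),'lift err')
plan(p,R,place([-.0575,-.007],.12),yawx(43.4),'pl3')
c=shot('wrist','w9'); hsv=cv2.cvtColor(c['color'],cv2.COLOR_RGB2HSV); print([(r,hsv[r,230].tolist()) for r in range(196,214,2)],proj(c,p+R@np.array([-.012,-.031,-.016])))
E
```

```text
28.775 0.05448284719451223 [ 0.22801916  0.05289364 -1.8582261 ] [ 0.42585009 -0.2794713   0.15728054]
lift err shift before(mm) [-0.4  0.4 -0.3] | turn(rad) [ 0.0001 -0.0005 -0.0023] deg 0.1 | shift after(mm) [-0.4  0.4 -0.3]
pl3 shift before(mm) [426.6 119.6  85.2] | turn(rad) [ 0.4819 -0.2521  0.9351] deg 62.0 | shift after(mm) [ 364.9 -265.    13.3]
[(196, [15, 119, 107]), (198, [15, 117, 109]), (200, [15, 118, 110]), (202, [15, 113, 108]), (204, [14, 116, 110]), (206, [15, 117, 140]), (208, [15, 119, 165]), (210, [15, 117, 176]), (212, [15, 119, 176])] [[228.92715312 206.90168495]]
```

Call:
carry_out([
  [-1,0,0,0,0.0688,-0.036,0.1336],
  [-1,0,0,0,0.0688,-0.036,0.1336],
  [-1,0,0,0,0.0688,-0.036,0.1336],
  [-1,0,0,0,0.0688,-0.036,0.1336],
  [-1,0,0,0,0.0688,-0.036,0.1336],
  [-1,0,0,0,0.0688,-0.036,0.1336],
  [-1,0,0,0,0.0689,-0.036,0.1335],
  [-1,0.0281,-0.0205,0.001,0,0,0],
  [-1,0.0281,-0.0205,0.001,0,0,0],
  [-1,0.0281,-0.0205,0.001,0,0,0],
  [-1,0.0281,-0.0205,0.001,0,0,0],
  [-1,0.0281,-0.0205,0.001,0,0,0],
  [-1,0.0281,-0.0205,0.001,0,0,0],
  [-1,0.0281,-0.0205,0.001,0,0,0],
  [-1,0.0281,-0.0205,0.001,0,0,0],
  [-1,0.0281,-0.0205,0.001,0,0,0],
  [-1,0.0281,-0.0205,0.001,0,0,0],
  [-1,0.0281,-0.0205,0.001,0,0,0],
  [-1,0.0281,-0.0205,0.001,0,0,0],
  [-1,0.0278,-0.02,0.001,0,0,0],
])

```text
clock: 31.32
tcp_pos: [0.5082, 0.1659, 0.1435]
orientation: [0.0, 0.929, 0.37, -0.0]
wrist_force: [0.3, -0.4, -1.5]
finger_gap: 0.0542
```

Call:
carry_out([
  [-1,0,0,0,0,0,0],
  [-1,0,0,0,0,0,0],
  [-1,0,0,0,0,0,0],
])

```text
clock: 31.7
tcp_pos: [0.5081, 0.1635, 0.1445]
orientation: [0.0, 0.929, 0.369, -0.0]
wrist_force: [-0.4, 0.7, -1.5]
finger_gap: 0.0541
```

```bash
python3 - <<'E'
from h import *
p,R,s=cur(); print(s['clock'],s['finger_gap'],s['wrist_force'],p)
plan(p,R,place([-.0575,-.006],.032),yawx(43.4),'pl3')
E
```

```text
31.7 0.05412364104629933 [-0.39949486  0.749446   -1.52019625] [0.5081451  0.16353283 0.14446568]
pl3 shift before(mm) [ 0.8 -0.7 88.5] | turn(rad) [ 0.0008  0.0004 -0.0006] deg 0.1 | shift after(mm) [ 0.8 -0.7 88.5]
```

Call:
carry_out([
  [-1,0.0004,-0.0004,0.02,0,0,0],
  [-1,0,0,0.02,0,0,0],
  [-1,0,0,0.02,0,0,0],
  [-1,0,0,0.015,0,0,0],
  [-1,0,0,0.009,0,0,0],
  [-1,0,0,0.004,0,0,0],
  [-1,0,0,0,0,0,0],
  [-1,0,0,0,0,0,0],
])

```text
clock: 32.7
tcp_pos: [0.5091, 0.1649, 0.0575]
orientation: [0.001, 0.929, 0.37, 0.001]
wrist_force: [-0.3, -0.1, -1.8]
finger_gap: 0.0543
```

```bash
python3 - <<'E'
from h import *
p,R,s=cur(); print(s['clock'],s['finger_gap'],s['wrist_force'],s['ft_torque'],p)
plan(p,R,place([-.0575,-.006],.026),yawx(43.4))
E
```

```text
32.7 0.0543104025033949 [-0.32048268 -0.10821943 -1.76244561] [ 0.01732222 -0.0017853  -0.05657434] [0.5091256  0.16489452 0.05747508]
 shift before(mm) [-0.9 -0.4  7.5] | turn(rad) [ 0.0019 -0.0014  0.0004] deg 0.1 | shift after(mm) [-0.9 -0.3  7.5]
```

Call:
carry_out([
  [-1,-0.0007,-0.0003,0.0025,0,0,0],
  [-1,0,0,0.002,0,0,0],
  [-1,0,0,0.001,0,0,0],
  [-1,0,0,0.001,0,0,0],
  [-1,0,0,0.0005,0,0,0],
  [-1,0,0,0,0,0,0],
])

```text
clock: 33.45
tcp_pos: [0.5078, 0.1645, 0.0515]
orientation: [0.001, 0.929, 0.37, 0.001]
wrist_force: [-4.4, -1.5, 11.6]
finger_gap: 0.0541
```

```bash
python3 - <<'E'
from h import *
p,R,s=cur(); print(s['clock'],s['finger_gap'],s['wrist_force'],s['ft_torque'],p)
plan(p,R,place([-.0575,-.006],.026),yawx(43.4))
E
```

```text
33.45 0.054063955277340786 [-4.43015017 -1.46836823 11.61716707] [-0.29417906  1.31166382 -0.04437542] [0.50781238 0.16453621 0.05150954]
 shift before(mm) [0.3 0.3 1.5] | turn(rad) [ 0.0018 -0.0008  0.0005] deg 0.1 | shift after(mm) [0.3 0.3 1.5]
```

Call:
carry_out([
  [0.3,0,0,0,0,0,0],
  [0.5,0,0,0,0,0,0],
  [0.5,0,0,0,0,0,0],
  [0.5,0,0,-0.01,0,0,0],
  [0.5,0,0,-0.02,0,0,0],
  [0.5,0,0,-0.03,0,0,0],
  [0.5,0,0,-0.04,0,0,0],
  [0.5,0,0,-0.04,0,0,0],
  [0.5,0,-0.03,-0.03,0,0,0],
  [0.5,0,-0.03,0,0,0,0],
  [0.5,0,-0.03,0,0,0,0],
  [0.5,0,0,0,0,0,0],
  [0.5,0,0,0,0,0,0],
])

```text
clock: 35.08
tcp_pos: [0.4463, 0.2299, 0.2202]
orientation: [0.001, 0.929, 0.37, 0.001]
wrist_force: [-0.3, -0.1, -0.6]
finger_gap: 0.064
```

```bash
python3 - <<'E'
from h import *
p,R,s=cur(); print(s['clock'],p,s['wrist_force']); shot('wrist','w10'); b=shot('top','t1')
a=cv2.imread('pics/w10.png'); t=cv2.imread('pics/t1.png'); cr=cv2.resize(t[90:250,90:390],(512,273))
cv2.imwrite('pics/f.png',cv2.resize(np.vstack([a,cr]),None,fx=.9,fy=.9))
E
```

```text
35.075 [0.44626373 0.22989424 0.22020684] [-0.29018895 -0.0921117  -0.62312162]
```

View pics/f.png

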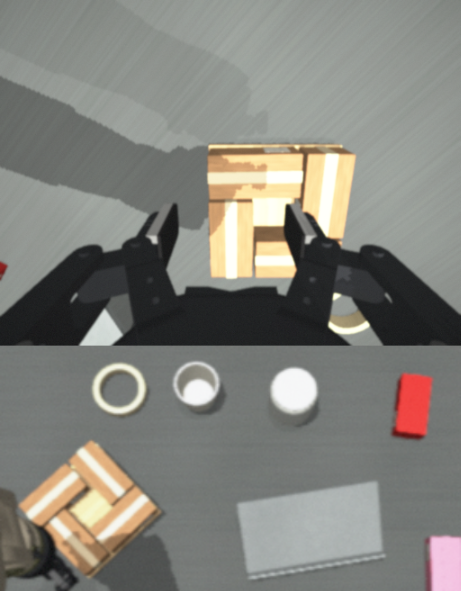

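The pinwheel is complete: the rack is empty, and the tin, pot and tape look unmoved. I'll do one numeric check of all four tapes before handing in.

```bash
python3 - <<'E'
from h import *
y=np.radians(SY); M=np.array([[np.cos(y),np.sin(y)],[-np.sin(y),np.cos(y)]])
c=load('w10'); hsv=cv2.cvtColor(c['color'],cv2.COLOR_RGB2HSV)
m=((hsv[...,1]>40)&(hsv[...,0]<35)&(hsv[...,2]>60))
for r in(250,290): 
    q=np.where(m[r,200:300])[0]+200; print(r,q.min(),q.max())
    print((onplane(c,[(q.min()-.5,r)],.066)-SC)[:,:2]@M.T*1e3)
px=np.array([(232,200),(231.5,277),(253,178),(328,150),(321,240)])/.9
print(((onplane(c,px,.066)-SC)[:,:2]@M.T*1e3).round(1))
a,b=load('t0'),load('t1')
d=np.abs(a['color'].astype(int)-b['color']).sum(2)>90; n,l,s,_=cv2.connectedComponentsWithStats(d.astype(np.uint8)); print([x.tolist() for x in s[1:] if x[4]>8])
E
```

```text
250 232 299
[[-85.63990249  -5.86639146]]
290 233 283
[[-85.82508865 -59.13467031]]
[[-56.2  28.3]
 [-56.6 -84.6]
 [-31.6  56.5]
 [ 52.8  90.4]
 [ 57.3 -27.4]]
[[0, 152, 184, 232, 20569], [63, 176, 5, 21, 35], [312, 187, 28, 46, 975], [131, 190, 64, 49, 875], [280, 193, 28, 46, 954], [250, 197, 27, 47, 916], [154, 214, 101, 163, 6422], [106, 336, 13, 48, 127], [123, 344, 47, 40, 844], [260, 365, 4, 4, 14], [161, 366, 10, 11, 43], [172, 366, 4, 5, 11], [159, 374, 5, 6, 11], [222, 377, 22, 7, 78], [273, 377, 5, 7, 18], [217, 380, 6, 4, 16]]
```

```bash
python3 -c "
from workcell import env
print(env.hand_in())"
```

```text
the job is handed in; nothing more can be done
None
```

The pinwheel is built and handed in. All three brown cartons came off the rack and lie flat on the slab with the carton already there. I gripped each one off-centre, lowered it until it touched the slab at about 8–13 N, then released it. The last moves ended at 35 s, against the 72 s limit.

**Placement, measured from the wrist pictures in the slab's frame (mm):**

| Place | Measured centre | Target |
|---|---|---|
| place1 | (57.9, 30.7) | (57.5, 30) |
| place2 | (30, -57) | (30, -57.5) |
| place3 | (-58, -30) | (-57.5, -30) |
| laid carton | (-30, 57.5) at the start, same within 1–2 mm afterwards | (-30, 57.5) |

- **place2:** its centre along x comes from the far end only. The near-end pixel read about 4 mm too long, I think because it caught the shaded end face.
- **place3:** its position comes from the outer edge and one end. Its tape line read about 1.5 mm off the edge-based value, and its inner-end pixel read about 3 mm long. I hand-picked those pixels, so I trusted the edge.
- **Other checks:** comparing the top camera before and after showed no change at the tin, tape roll and pot. The gripper was open and well clear of the cartons, with no force at the wrist.

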